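# One screw cup off the nested stack

### The job

Before the instrument's screws are collected, one empty cup is needed beside them. Lift only the top cup off the stack of three nested screw cups, without pulling the second cup up with it, and set it down gently, upright, in the middle of the thin square pad on which the removed screws lie. Leave the other two cups nested and standing where they are.

Things in the scene. Friction and masses are not known exactly. Their poses are not given: they have to be found in the camera images.
- top_cup_center (a point): Centre (half-way up, z up) of the top cup of the stack of three. Round grey metal cup, 54 mm tall, 110 g: straight bowl of 52 mm outer diameter (upper 30 mm), solid 40 mm foot (lower 24 mm). Stacked, only the bowl shows, from 3 mm below this point to the rim 27 mm above; the foot hangs loose (3.5 mm gap) in the cup below. Stack 114 mm tall. Not the single cup of screws, nor the two wide dishes.
- second_cup_center (a point): Centre (half-way up) of the second cup, the same kind as the top one, 30 mm lower. Its rim (27 mm above this point) carries the underside of the top cup's bowl; its bowl has the same outer diameter and follows right below. A dark 3 mm ring round the underside of every bowl marks where one cup ends and the next begins. It stays nested in the bottom cup.
- bottom_cup_center (a point): Centre (half-way up, 27 mm above the bench) of the bottom cup, the same kind again, standing on the bench, 30 mm below the second.
- pad_middle (a point): Middle of the upper face of the target pad: a rigid thin square sheet, 120 by 120 mm, 3 mm thick, fixed flat on the bench, x and y along its edges, z up. A few small screws (up to 6 mm high, fixed to it) lie near its edges, none within 38 mm of the middle. The other sheet, at the bench's far edge with a micrometer on it, is not wanted.
Mind the look-alikes: they are no part of the job. What is shaped like the part that bears top_cup_center but green, turquoise or yellow is not meant.

How it is judged:
By the outcome, as a careful person would: the job done as asked, in the order asked, and still so for the second after the job is handed in, with the robot touching nothing.
It also fails if it takes over 38 s, if anything falls off the work surface, if the arm or the gripper's body presses on something with over 40 N, if the wrist force passes 120 N, or if a joint passes its speed limit or range.

### The arm

A 6-joint arm with a two-finger parallel gripper is mounted at the origin on the work surface. World frame = base frame: x ahead of the robot, y to its left, z up, the work surface at z = 0. Lengths are in m, angles in rad, forces in N, time in s.
With the tool pointing down it reaches from about 0.3 to 1 m from the base axis. Payload 5.1 kg.
Tool frame: the origin (TCP) lies midway between the tips of the shut fingers; the grasp point (between the pads) lies 19 mm behind it; z points along the fingers, y is the direction in which the jaws open and shut (so a half turn about z gives the same grasp; the last joint's range is limited). The gripper opens to 95 mm and grips with 3 to 60 N. Pads are 20 mm wide; open, the fingers measure 119 mm over their backs; the gripper's body (75 mm by 180 mm) begins 59 mm behind the grasp point.
Start: joints at [-1.275, 0.124, 1.65, -0, 1.367, -0.083], TCP at [0.24, -0.604, 0.215] pointing down, gripper open.
Joint ranges: [-2.61, 2.61], [-1.02, 2.33], [0.03, 2.71], [-1.35, 4.49], [0.32, 2.68], [-2.91, 2.91]. Speed limits (rad/s): [2.57, 2.57, 3.14, 3.14, 3.14, 3.14].

### API

Orientations are given as [roll, pitch, yaw] about the fixed x, y, z axes, in that order (R = Rz(yaw) Ry(pitch) Rx(roll)).
In Python, from rig import arm gives the robot as it stands. The module is installed in compiled form; this text tells all that it offers.
- The arm moves only by the tool step_arm, never from a script. Its argument "plan" is one flat list of numbers, 7 for each row, row after row: the shift along the tool's x, y, z in mm, then the turn, a rotation vector about the tool's x, y, z in degrees, then the finger opening in mm, from 0 to 95.1. In form: [x, y, z, wx, wy, wz, claw, x, y, z, wx, wy, wz, claw, ...]. A call has 1 to 20 rows; each row is the pose to reach, as a shift and turn from the pose commanded when the call began, along the tool's axes at that moment; what a row does not reach only later rows make up. A row lasts 1/8 s, in which the tool goes at most 62.5 mm and 10.7 degrees, less where a joint would pass 70% of its speed; a pose out of reach is approached as far as the arm can. A call with a gripper value outside its range is refused whole. The fingers move at their own pace and stop on an object; "newtons" is the grip in N (left out, the last holds). Time passes only in rows, so rows that repeat a pose let the fingers close. It gives the time, the measured TCP pose, the force and the opening at its end, in the units of the state.
- arm.sense(): the state, without advancing time (a new reading comes with each control period).
- arm.grab_frame(name): name is "scene" or "top"; returns (picture, depth): 400x640x3 uint8, red, green, blue; 400x640 float32, m along the optical axis (not along the pixel's ray), 0 where there is no reading.
- arm.camera_params(name): a dict with "intrinsics" (3x3 intrinsics, pixels), "rvec" (rotation vector, rad) and "tvec" (3), from world to camera coordinates, as OpenCV has them. Camera axes: x right, y down, z forward; pixel columns grow to the right and rows downward; lengths in m; the calibration is good to about 2 mm. A picture is of the moment at which its call begins. camera_params takes no time and is no camera call.
- arm.finish_job(): hands the job in, once; it reports no verdict.
The state is a dict: "clock": time; "joint_pos": joint angles; "dq": joint speeds; "effort": joint torques, N m; "tool_pos": TCP position; "tcp_rot": TCP orientation; "contact_force": force on the tool from outside, world axes, zero at the start; "ft_torque": the same for the moment, N m; "grip_width": finger opening in m.
Only numpy, scipy, OpenCV 4.12 (cv2) and the standard library are available. Lean on these libraries where they do the work, as an engineer would, in place of code of your own. Each camera call takes 0.05 s, during which the arm holds its last target.

## Working session

There is one attempt and no reset: what is moved stays moved. The work goes in short steps, Python scripts to look and compute and a tool call to move; the robot and the scene stay as the last step left them, time stands still between calls to the robot, and variables do not carry over. Pictures are saved under pics/ and viewed, and the job is handed in when it is done.

Besides the shell and the picture viewer there is one more tool, called after ">>>" by a JSON object that holds its "method" and its "body". step_arm: Moves the arm, as the interface text tells. Its arguments: {"type":"object","properties":{"plan":{"type":"array"},"newtons":{"type":"number"}},"required":["plan"]}

```bash
mkdir -p pics
python3 - <<'E'
from rig import arm
import cv2,numpy as np
for n in("scene","top"):
    p,d=arm.grab_frame(n); cv2.imwrite(f"pics/{n}0.png",p[:,:,::-1]); np.savez(f"{n}0.npz",p=p,d=d)
    c=arm.camera_params(n); R=cv2.Rodrigues(np.array(c["rvec"]))[0]; print(n,np.round(c["intrinsics"],1).tolist(),(-R.T@np.ravel(c["tvec"])).round(3),R.round(2).tolist(),(d>0).mean())
s=arm.sense(); print(s)
E
```

```text
scene [[363.2, 0.0, 323.4], [0.0, 363.2, 198.8], [0.0, 0.0, 1.0]] [ 1.038 -0.217  0.648] [[0.4, 0.91, -0.01], [0.7, -0.31, -0.65], [-0.59, 0.26, -0.76]] 0.99602734375
top [[455.0, 0.0, 317.2], [0.0, 455.0, 206.0], [0.0, 0.0, 1.0]] [ 0.378 -0.014  0.928] [[-0.1, -0.99, -0.0], [-0.97, 0.1, -0.22], [0.21, -0.02, -0.98]] 0.99595703125
{'clock': 0.1, 'joint_pos': array([-1.27460729e+00,  1.24466111e-01,  1.65152646e+00, -2.74952636e-05,
        1.36750120e+00, -8.26028328e-02]), 'dq': array([-7.93162399e-04, -1.70278732e-03, -3.72764336e-03, -2.68949992e-05,
       -3.05411614e-04, -1.33334945e-03]), 'effort': array([ 3.82487660e-04, -4.18881547e+01, -3.61095142e+01,  7.77982618e-02,
        4.61586763e-02, -4.43019360e-05]), 'tool_pos': array([ 0.24016329, -0.60338172,  0.21349949]), 'tcp_rot': array([-3.13969580e+00, -1.30032475e-04,  3.78797319e-01]), 'contact_force': array([-0.18152887, -0.26296179, -0.43523167]), 'ft_torque': array([ 0.0444419 , -0.00118987, -0.03426597]), 'grip_width': 0.09494242421926165}
```

```bash
ls -la
```

```text
total 3516
drwxr-xr-x  3 agent agent    4096 Dec  7 16:23 .
drwxr-xr-x 23 root  root     4096 Dec  7 16:22 ..
drwxr-xr-x  2 agent agent    4096 Dec  7 16:23 pics
-rw-r--r--  1 agent agent 1792490 Dec  7 16:23 scene0.npz
-rw-r--r--  1 agent agent 1792490 Dec  7 16:23 top0.npz
```

View pics/scene0.png

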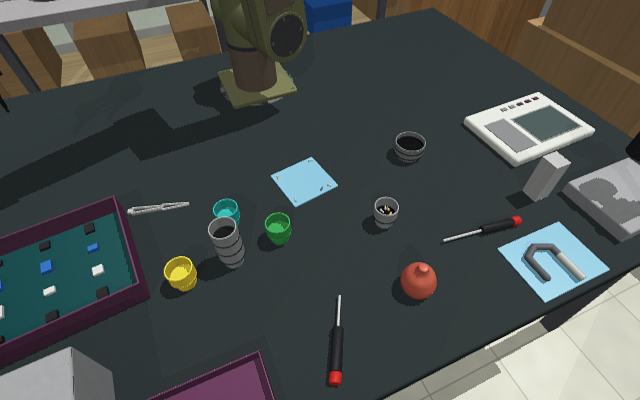

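View pics/top0.png

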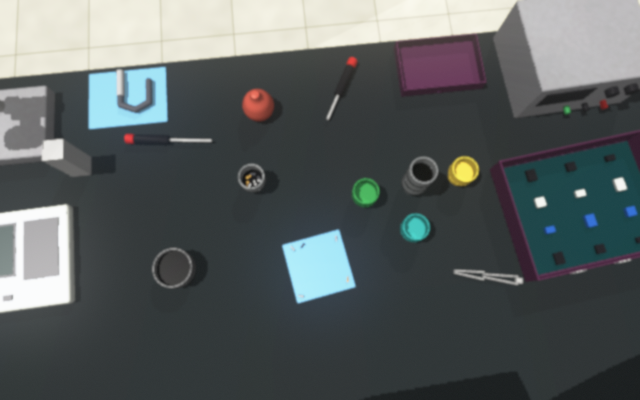

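Scene view: the grey stack of three is at (226,243), with its rim at (223,229). Possible look-alikes:
- turquoise cup (226,212)
- green cup (278,228)
- yellow cup (180,273)
- single cup of screws (386,212)
- wide dishes (409,146)

The target pad is at (304,181). The micrometer pad at (553,260) is not wanted. In the top view the stack rim is at about (423,172) and the pad at (319,266). Next I'll measure and take a close crop.

```bash
cat > h.py <<'E'
import numpy as np,cv2
from rig import arm
def cam(n):
    c=arm.camera_params(n); return np.array(c["intrinsics"]),cv2.Rodrigues(np.array(c["rvec"]))[0],np.ravel(c["tvec"])
def ray(n,u,v,z):
    K,R,t=cam(n); C=-R.T@t; d=R.T@np.linalg.inv(K)@np.array([u,v,1.]); return C+d*(z-C[2])/d[2]
def cloud(n,d):
    K,R,t=cam(n); v,u=np.mgrid[0:400,0:640]; X=np.stack([(u-K[0,2])/K[0,0]*d,(v-K[1,2])/K[1,1]*d,d],-1)
    return (X-t)@R
def proj(n,P):
    K,R,t=cam(n); return cv2.projectPoints(np.atleast_2d(np.float64(P)),cv2.Rodrigues(R)[0],t,K,None)[0][:,0]
E
python3 - <<'E'
from h import *
for n,(x0,x1,y0,y1) in dict(scene=(190,270,190,285),top=(385,490,140,250)).items():
    f=np.load(f"{n}0.npz");p,d=f["p"],f["d"];P=cloud(n,d)
    cv2.imwrite(f"pics/crop_{n}.png",cv2.resize(p[y0:y1,x0:x1,::-1],None,fx=5,fy=5,interpolation=cv2.INTER_CUBIC))
    # stack upper part from depth
    m=np.zeros(d.shape,bool);m[y0:y1,x0:x1]=1;m&=(d>0)&(P[...,2]>.104)&(P[...,2]<.125)
    Q=P[m];print(n,m.sum(),Q.min(0).round(4),Q.max(0).round(4))
    (c,r)=cv2.minEnclosingCircle(Q[:,:2].astype(np.float32));print(" circle",np.round(c,4),round(r,4))
    # pad
    hsv=cv2.cvtColor(p,cv2.COLOR_RGB2HSV);b=cv2.inRange(hsv,(90,70,120),(110,255,255))
    for k in sorted(cv2.findContours(b,0,2)[0],key=cv2.contourArea)[-2:]:
        h=cv2.convexHull(k);q=cv2.approxPolyDP(h,.05*cv2.arcLength(h,1),1)[:,0]
        W=np.array([ray(n,*a,.003) for a in q]);print(" pad",q.tolist(),W[:,:2].round(4).tolist())
        if len(q)==4:
            e=np.roll(W,-1,0)-W;print("  mean",W.mean(0).round(4),"edges",np.linalg.norm(e,axis=1).round(4),np.degrees(np.arctan2(e[:,1],e[:,0])).round(1))
E
```

```text
scene 253 [ 0.5812 -0.2592  0.1041] [ 0.6334 -0.2085  0.1153]
 circle [ 0.6075 -0.2334] 0.0266
 pad [[312, 157], [337, 186], [294, 206], [271, 175]] [[0.3952, 0.0287], [0.5132, 0.0444], [0.5286, -0.0718], [0.413, -0.0884]]
  mean [ 0.4625 -0.0218  0.003 ] edges [0.119  0.1172 0.1168 0.1185] [   7.6  -82.4 -171.8   98.6]
 pad [[558, 221], [609, 269], [545, 302], [497, 248]] [[0.807, 0.4427], [0.9367, 0.4416], [0.9373, 0.2734], [0.8074, 0.2732]]
  mean [0.8721 0.3577 0.003 ] edges [0.1297 0.1682 0.13   0.1696] [  -0.5  -89.8 -179.9   90.1]
top 194 [ 0.5805 -0.2581  0.1044] [ 0.6309 -0.2069  0.1183]
 circle [ 0.6063 -0.2325] 0.0267
 pad [[166, 68], [167, 121], [88, 128], [90, 73]] [[0.9305, 0.2733], [0.8035, 0.275], [0.8051, 0.4463], [0.936, 0.4426]]
  mean [0.8688 0.3593 0.003 ] edges [0.127  0.1713 0.131  0.1694] [179.2  89.5  -1.6 -91.9]
 pad [[338, 229], [355, 287], [297, 303], [282, 244]] [[0.5288, -0.0682], [0.4084, -0.0889], [0.389, 0.0295], [0.5097, 0.0491]]
  mean [ 0.459  -0.0196  0.003 ] edges [0.1222 0.12   0.1222 0.1189] [-170.2   99.3    9.2  -80.8]
```

Run:
```python
from h import *
f=np.load("scene0.npz");p=f["p"]
# axis & rim check overlay
c=np.array([.607,-.233])
im=cv2.resize(p[190:285,190:270,::-1],None,fx=6,fy=6,interpolation=cv2.INTER_CUBIC)
a=np.linspace(0,2*np.pi,60)
for z in(.114,.084,.054,.024):
    q=proj("scene",np.stack([c[0]+.026*np.cos(a),c[1]+.026*np.sin(a),0*a+z],1))
    for u in q: cv2.circle(im,tuple(np.int32((u-[190,190]+.5)*6)),1,(0,0,255),-1)
cv2.imwrite("pics/crop_s2.png",im)
# other cups' positions
for n,pts in dict(scene=dict(turq=(226,208),green=(278,222),yellow=(181,266)),top=dict(turq=(415,228),green=(366,192),yellow=(463,170))).items():
    for k,q in pts.items(): print(n,k,ray(n,*q,.054).round(3))
```

```text
scene turq [ 0.515 -0.216  0.054]
scene green [ 0.595 -0.128  0.054]
scene yellow [ 0.617 -0.326  0.054]
top turq [ 0.507 -0.214  0.054]
top green [ 0.588 -0.129  0.054]
top yellow [ 0.613 -0.327  0.054]
```

View pics/crop_s2.png

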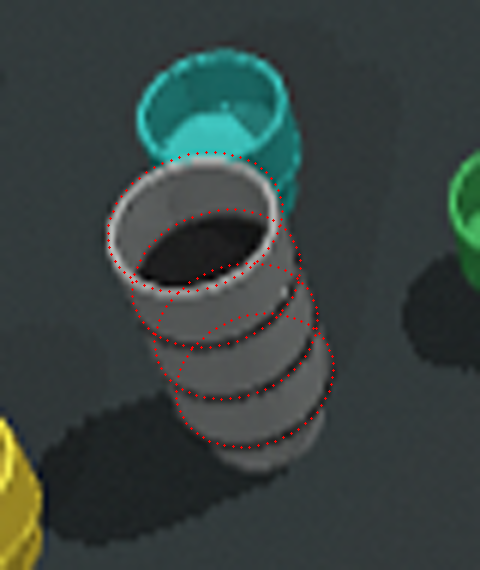

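View pics/crop_top.png

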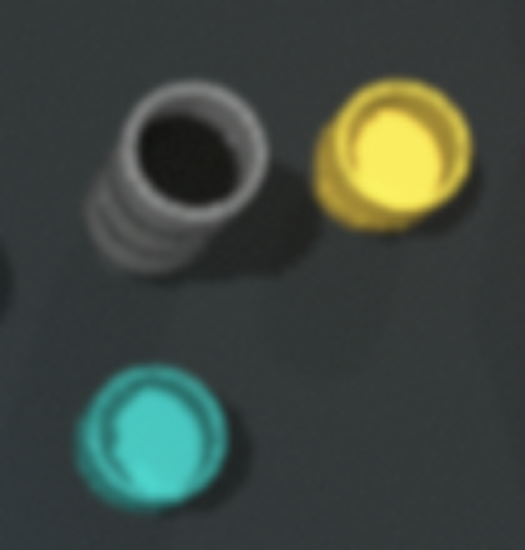

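Run:
```python
from h import *
s=arm.sense();print(s["tool_pos"],s["tcp_rot"])
for n in("scene","top"):
    d=np.load(f"{n}0.npz")["d"];P=cloud(n,d)[d>0]
    for x in np.arange(.2,.8,.1):
        print(n,round(x,1),[(round(y,1),round(float(P[m][:,2].max()),3)) for y in np.arange(-.8,.1,.1) if (m:=(abs(P[:,0]-x-.05)<.05)&(abs(P[:,1]-y-.05)<.05)).any()])
from scipy.spatial.transform import Rotation as Ro
R=Ro.from_euler('xyz',s["tcp_rot"]).as_matrix()
print(R.T@(np.array([.606,-.233,.2])-s["tool_pos"])*1000, R.round(3))
```

```text
[ 0.24016329 -0.60338172  0.21349949] [-3.13969580e+00 -1.30032475e-04  3.78797319e-01]
scene 0.2 [(np.float64(-0.7), 0.003), (np.float64(-0.6), 0.297), (np.float64(-0.5), 0.003), (np.float64(-0.4), 0.003), (np.float64(-0.3), 0.004), (np.float64(-0.2), 0.003), (np.float64(-0.1), 0.326), (np.float64(-0.0), 0.321)]
scene 0.3 [(np.float64(-0.7), 0.003), (np.float64(-0.6), 0.063), (np.float64(-0.5), 0.064), (np.float64(-0.4), 0.009), (np.float64(-0.3), 0.003), (np.float64(-0.2), 0.003), (np.float64(-0.1), 0.005), (np.float64(-0.0), 0.005)]
scene 0.4 [(np.float64(-0.7), 0.064), (np.float64(-0.6), 0.064), (np.float64(-0.5), 0.064), (np.float64(-0.4), 0.009), (np.float64(-0.3), 0.056), (np.float64(-0.2), 0.054), (np.float64(-0.1), 0.009), (np.float64(-0.0), 0.009)]
scene 0.5 [(np.float64(-0.7), 0.032), (np.float64(-0.6), 0.034), (np.float64(-0.5), 0.064), (np.float64(-0.4), 0.055), (np.float64(-0.3), 0.115), (np.float64(-0.2), 0.056), (np.float64(-0.1), 0.007), (np.float64(-0.0), 0.009)]
scene 0.6 [(np.float64(-0.7), 0.063), (np.float64(-0.6), 0.064), (np.float64(-0.5), 0.064), (np.float64(
[... 1590 characters left out ...]
(np.float64(-0.2), 0.057), (np.float64(-0.1), 0.006), (np.float64(-0.0), 0.057)]
top 0.7 [(np.float64(-0.8), 0.075), (np.float64(-0.7), 0.136), (np.float64(-0.6), 0.135), (np.float64(-0.5), 0.134), (np.float64(-0.4), 0.006), (np.float64(-0.3), 0.007), (np.float64(-0.2), 0.006), (np.float64(-0.1), 0.017), (np.float64(-0.0), 0.069)]
top 0.8 [(np.float64(-0.8), 0.132), (np.float64(-0.7), 0.135), (np.float64(-0.6), 0.136), (np.float64(-0.5), 0.135), (np.float64(-0.4), 0.035), (np.float64(-0.3), 0.036), (np.float64(-0.2), 0.024), (np.float64(-0.1), 0.02), (np.float64(-0.0), 0.081)]
[ 476.86919286 -208.81165783   13.95760719] [[ 0.929  0.37  -0.001]
 [ 0.37  -0.929  0.002]
 [ 0.    -0.002 -1.   ]]
```

>>> {"method": "step_arm", "body": {"plan": [32,-14,0,0,0,0,95,80,-35,0,0,0,0,95,128,-56,0,0,0,0,95,176,-77,0,0,0,0,95,224,-98,0,0,0,0,95,272,-119,0,0,0,0,95,320,-140,0,0,0,0,95,368,-161,0,0,0,0,95,416,-182,0,0,0,0,95,452,-198,0,0,0,0,95,470,-206,5,0,0,0,95,477,-209,10,0,0,0,95,477,-209,10,0,0,0,95,477,-209,10,0,0,0,95]}}

```text
clock: 1.85
tool_pos: [0.6055, -0.2344, 0.2045]
tcp_rot: [-3.142, 0.001, 0.377]
contact_force: [0.0, 0.1, 0.2]
grip_width: 0.0949
```

>>> {"method": "step_arm", "body": {"plan": [0,-0.5,10,0,0,0,95,0,-1,30,0,0,0,95,0,-1,50,0,0,0,95,0,-1,70,0,0,0,95,0,-1,85,0,0,0,95,0,-1,96,0,0,0,95,0,-1,102,0,0,0,95,0,-1,104,0,0,0,95,0,-1,104,0,0,0,95,0,-1,104,0,0,0,95]}}

```text
clock: 3.1
tool_pos: [0.6063, -0.2326, 0.1014]
tcp_rot: [3.141, -0.001, 0.379]
contact_force: [-0.3, 0.2, 0.1]
grip_width: 0.0953
```

Run:
```python
from h import *
for i in range(3):
    s=arm.sense();print(s["tool_pos"].round(4),s["tcp_rot"].round(3))
p,d=arm.grab_frame("scene");np.savez("s1.npz",p=p,d=d)
s=arm.sense();print(s["tool_pos"].round(4))
cv2.imwrite("pics/s1.png",cv2.resize(p[150:290,160:300,::-1],None,fx=4,fy=4,interpolation=cv2.INTER_CUBIC))
```

```text
[ 0.6063 -0.2326  0.1014] [ 3.141e+00 -1.000e-03  3.790e-01]
[ 0.6063 -0.2326  0.1014] [ 3.141e+00 -1.000e-03  3.790e-01]
[ 0.6063 -0.2326  0.1014] [ 3.141e+00 -1.000e-03  3.790e-01]
[ 0.6062 -0.2326  0.1014]
```

View pics/s1.png

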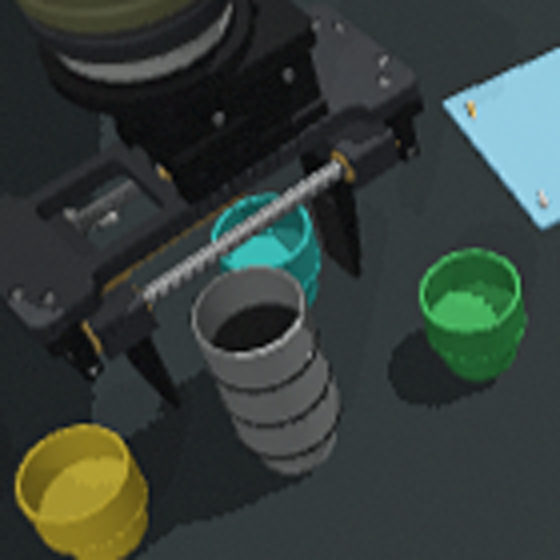

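The open fingers straddle the stack's rim, with tips at about (204,251) and (249,219) in the scene frame. I'll check that their midpoint and height match the cup.

Run:
```python
from h import *
print(ray("scene",204.5,251,.1014),ray("scene",248.7,218.7,.1014))
d=np.load("s1.npz")["d"];P=cloud("scene",d)
for c in((203,248),(247,215)):
    print(P[c[1]-3:c[1]+4,c[0]-2:c[0]+3,2].round(3))
```

```text
[ 0.63718651 -0.27463057  0.1014    ] [ 0.60008993 -0.18314356  0.1014    ]
[[ 0.12   0.119 -0.002  0.001 -0.001]
 [ 0.119  0.115  0.112  0.     0.   ]
 [ 0.116  0.115  0.115  0.     0.   ]
 [ 0.113  0.112  0.111  0.106  0.   ]
 [-0.001  0.11   0.107  0.106  0.001]
 [ 0.     0.101  0.105  0.104  0.   ]
 [-0.001 -0.001  0.1    0.101  0.001]]
[[ 0.119  0.121  0.121  0.121  0.119]
 [ 0.115  0.12   0.118  0.117  0.117]
 [ 0.111  0.115  0.114  0.115  0.114]
 [ 0.107  0.108  0.111  0.114  0.11 ]
 [ 0.104  0.105  0.11   0.109  0.109]
 [-0.001  0.104  0.106  0.104  0.106]
 [ 0.001 -0.001  0.102  0.102  0.102]]
```

>>> {"method": "step_arm", "body": {"plan": [0,0,5,0,0,0,90,0,0,9,0,0,0,80,0,0,10,0,0,0,72,0,0,10,0,0,0,66,0,0,10,0,0,0,61,0,0,10,0,0,0,57,0,0,10,0,0,0,54,0,0,10,0,0,0,51,0,0,10,0,0,0,48,0,0,10,0,0,0,46,0,0,10,0,0,0,46,0,0,10,0,0,0,46], "newtons": 18}}

```text
clock: 4.65
tool_pos: [0.606, -0.2325, 0.0909]
tcp_rot: [3.141, -0.0, 0.379]
contact_force: [0.3, -0.3, 2.6]
grip_width: 0.0524
```

Gripped at 52.4 mm, which matches the bowl. I'll lift slowly by 20 mm and look.

>>> {"method": "step_arm", "body": {"plan": [0,0,-1,0,0,0,46,0,0,-3,0,0,0,46,0,0,-6,0,0,0,46,0,0,-10,0,0,0,46,0,0,-14,0,0,0,46,0,0,-18,0,0,0,46,0,0,-20,0,0,0,46,0,0,-20,0,0,0,46]}}

```text
clock: 5.65
tool_pos: [0.606, -0.2325, 0.111]
tcp_rot: [3.141, -0.0, 0.379]
contact_force: [-0.6, 0.4, -0.7]
grip_width: 0.0523
```

Run:
```python
from h import *
p,d=arm.grab_frame("scene")
s=arm.sense();print(s["tool_pos"].round(4),s["contact_force"],s["grip_width"])
cv2.imwrite("pics/s2.png",cv2.resize(p[170:290,160:300,::-1],None,fx=5,fy=5,interpolation=cv2.INTER_CUBIC))
```

```text
[ 0.6058 -0.2324  0.1107] [ 0.25525765  0.11255941 -1.59920412] 0.05216060253390252
```

View pics/s2.png

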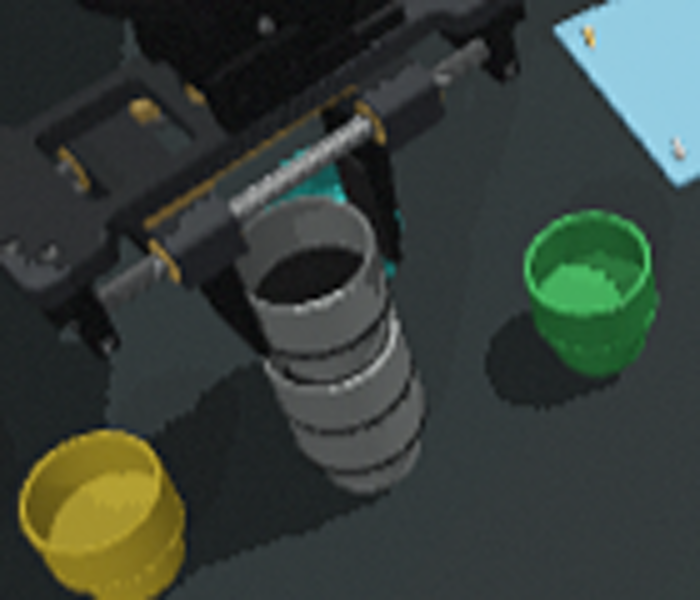

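The picture shows the top cup rising alone (foot visible in the gap). The second and bottom cups stay nested. I'll carry on lifting, then move over the pad.

>>> {"method": "step_arm", "body": {"plan": [0,0,-4,0,0,0,46,0,0,-14,0,0,0,46,0,0,-28,0,0,0,46,0,0,-42,0,0,0,46,0,0,-54,0,0,0,46,0,0,-60,0,0,0,46,-3,-12,-60,0,0,0,46,-8,-36,-60,0,0,0,46,-15,-66,-60,0,0,0,46,-22,-98,-60,0,0,0,46,-29,-130,-60,0,0,0,46,-36,-162,-60,0,0,0,46,-43,-192,-60,0,0,0,46,-49,-219,-60,0,0,0,46,-54,-239,-60,0,0,0,46,-56,-248,-60,0,0,0,46,-57,-251,-60,0,0,0,46,-57,-251,-60,0,0,0,46,-57,-251,-60,0,0,0,46]}}

```text
clock: 8.07
tool_pos: [0.4604, -0.0207, 0.1707]
tcp_rot: [3.141, 0.0, 0.378]
contact_force: [-0.4, 0.1, -0.7]
grip_width: 0.0524
```

Run:
```python
from h import *
s=arm.sense();print(s["tool_pos"].round(4),s["tcp_rot"],s["contact_force"],s["grip_width"])
p,d=arm.grab_frame("scene");np.savez("s3.npz",p=p,d=d)
cv2.imwrite("pics/s3.png",cv2.resize(p[90:290,170:370,::-1],None,fx=3,fy=3,interpolation=cv2.INTER_CUBIC))
```

```text
[ 0.4604 -0.0207  0.1707] [3.14146948e+00 2.73319002e-05 3.78193329e-01] [-0.36612444  0.13268842 -0.72863421] 0.052425859617813805
```

View pics/s3.png

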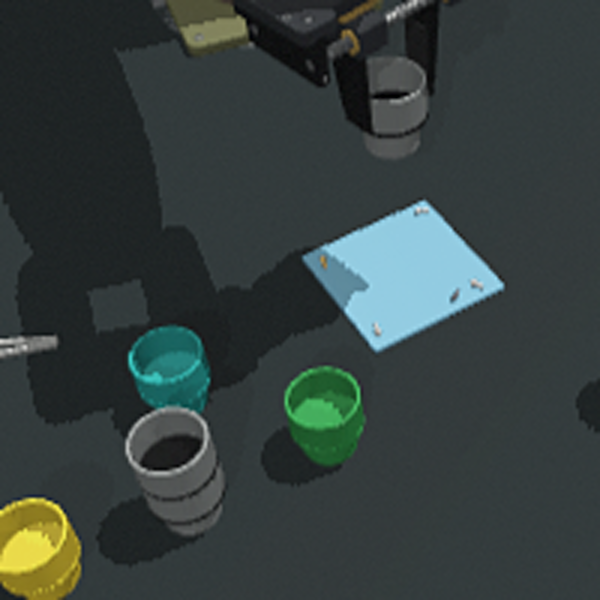

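The cup hangs upright above the pad and the two-cup stack stands undisturbed. I'll descend to about 5 mm above the pad and measure the lateral offset there.

>>> {"method": "step_arm", "body": {"plan": [0,0,4,0,0,0,46,0,0,14,0,0,0,46,0,0,30,0,0,0,46,0,0,48,0,0,0,46,0,0,66,0,0,0,46,0,0,84,0,0,0,46,0,0,100,0,0,0,46,0,0,114,0,0,0,46,0,0,124,0,0,0,46,0,0,130,0,0,0,46,0,0,132,0,0,0,46,0,0,132,0,0,0,46]}}

```text
clock: 9.62
tool_pos: [0.4604, -0.0203, 0.039]
tcp_rot: [3.141, -0.001, 0.379]
contact_force: [-0.1, -0.1, -0.3]
grip_width: 0.0525
```

Run:
```python
from h import *
s=arm.sense();print(s["tool_pos"].round(4),s["contact_force"],s["grip_width"])
p,d=arm.grab_frame("scene")
x0,y0=250,130
im=cv2.resize(p[y0:y0+90,x0:x0+110,::-1],None,fx=7,fy=6,interpolation=cv2.INTER_CUBIC)
im=cv2.resize(p[y0:y0+90,x0:x0+110,::-1],None,fx=6,fy=6,interpolation=cv2.INTER_CUBIC)
c=s["tool_pos"][:2];a=np.linspace(0,2*np.pi,50)
b=s["tool_pos"][2]-.0309
for z,r in((b+.054,.026),(b+.024,.026),(b,.02)):
    for u in proj("scene",np.stack([c[0]+r*np.cos(a),c[1]+r*np.sin(a),0*a+z],1)): cv2.circle(im,tuple(np.int32((u-[x0,y0]+.5)*6)),1,(0,0,255),-1)
cv2.imwrite("pics/s4.png",im)
```

```text
[ 0.4604 -0.0203  0.039 ] [-0.09509498 -0.11908387 -0.33818243] 0.052514663726055184
```

View pics/s4.png

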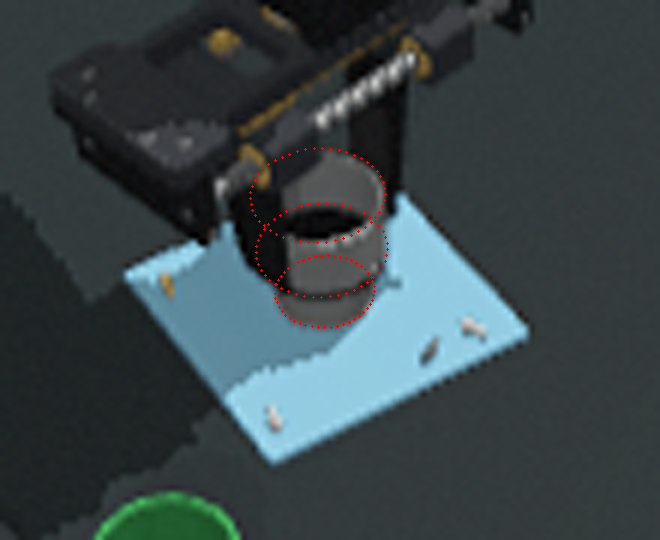

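The cup outline matches the prediction at the pad's middle. Lowering in 1 mm steps.

>>> {"method": "step_arm", "body": {"plan": [0,0,1,0,0,0,46,0,0,2,0,0,0,46,0,0,3,0,0,0,46,0,0,3.5,0,0,0,46,0,0,4,0,0,0,46,0,0,4,0,0,0,46]}}

```text
clock: 10.42
tool_pos: [0.4601, -0.0203, 0.0346]
tcp_rot: [-3.142, 0.0, 0.379]
contact_force: [0.3, -0.5, -1.0]
grip_width: 0.0528
```

>>> {"method": "step_arm", "body": {"plan": [0,0,0.5,0,0,0,46,0,0,0.8,0,0,0,46,0,0,0.8,0,0,0,46,0,0,0.8,0,0,0,46]}}

```text
clock: 10.92
tool_pos: [0.4601, -0.0203, 0.0339]
tcp_rot: [3.142, -0.0, 0.379]
contact_force: [0.2, -0.1, 0.4]
grip_width: 0.0526
```

>>> {"method": "step_arm", "body": {"plan": [0,0,0.3,0,0,0,46,0,0,0.6,0,0,0,46,0,0,0.6,0,0,0,46]}}

```text
clock: 11.3
tool_pos: [0.4603, -0.0203, 0.0339]
tcp_rot: [-3.142, -0.0, 0.379]
contact_force: [-2.3, -0.2, 4.8]
grip_width: 0.0521
```

Contact at 4.8 N. I'll release gently, then retreat straight up.

>>> {"method": "step_arm", "body": {"plan": [0,0,0,0,0,0,53,0,0,0,0,0,0,55,0,0,0,0,0,0,58,0,0,0,0,0,0,63,0,0,0,0,0,0,70,0,0,0,0,0,0,76,0,0,0,0,0,0,80,0,0,0,0,0,0,80,0,0,-3,0,0,0,80,0,0,-12,0,0,0,80,0,0,-26,0,0,0,80,0,0,-42,0,0,0,80,0,0,-60,0,0,0,80,0,0,-80,0,0,0,80,0,0,-100,0,0,0,80,0,0,-120,0,0,0,80,0,0,-138,0,0,0,80,0,0,-148,0,0,0,80,0,0,-150,0,0,0,80,0,0,-150,0,0,0,80]}}

```text
clock: 13.8
tool_pos: [0.4598, -0.0202, 0.1827]
tcp_rot: [-3.141, 0.001, 0.379]
contact_force: [-0.6, -0.3, -0.5]
grip_width: 0.0796
```

Run:
```python
from h import *
s=arm.sense();print(s["clock"],s["tool_pos"].round(4),s["contact_force"],s["grip_width"])
p,d=arm.grab_frame("scene");P=cloud("scene",d)
cv2.imwrite("pics/s5.png",cv2.resize(p[130:280,180:370,::-1],None,fx=4,fy=4,interpolation=cv2.INTER_CUBIC))
hsv=cv2.cvtColor(p,cv2.COLOR_RGB2HSV)
for nm,lo,hi,(x,y) in(("placed",.05,.065,(.46,-.02)),("stack",.078,.092,(.606,-.233))):
    m=(d>0)&(P[...,2]>lo)&(P[...,2]<hi)&(np.hypot(P[...,0]-x,P[...,1]-y)<.04)
    print(nm,m.sum(),cv2.minEnclosingCircle(P[m][:,:2].astype(np.float32)),P[m][:,2].max())
```

```text
13.8 [ 0.4598 -0.0202  0.1827] [-0.57827155 -0.265787   -0.4977253 ] 0.07964044979762817
placed 127 ((0.46085697412490845, -0.02148326113820076), 0.027212610468268394) 0.05817002333767631
stack 168 ((0.6076806783676147, -0.23320768773555756), 0.02668830379843712) 0.08602017724200169
```

View pics/s5.png

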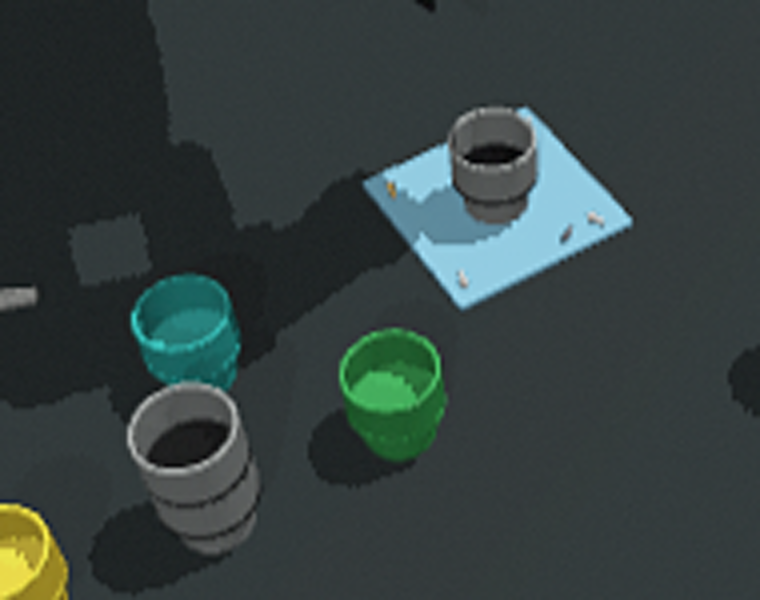

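The cup stands upright at the pad's middle: (0.461, -0.021) against the pad's scene-camera estimate of (0.4625, -0.022). The two remaining cups are still nested at (0.608, -0.233). Handing in.

```bash
python3 -c "
from rig import arm
print(arm.finish_job())"
```

```text
the job is handed in; nothing more can be done
None
```

I lifted the top cup off the stack by itself and set it down upright in the middle of the pad with the screws. The job was handed in at about 14 s, with no verdict reported.

- **Grip and lift:** I gripped the top cup only by its bowl, at 52.4 mm opening. A picture after the first 20 mm of lift showed the second cup staying down.
- **Placing:** I lowered the cup until I felt about 5 N of contact, released it, and moved the arm straight up clear of everything.
- **Placed cup:** the last picture shows it upright at (0.461, -0.021), with its rim at about 0.057 m as expected.
- **Other cups:** the second and bottom cups are still nested at (0.608, -0.233), within 1 mm of where they were. The coloured cups in the last picture look undisturbed.

The two cameras disagreed by about 4 mm on the pad's middle: (0.4625, -0.022) from the scene camera and (0.459, -0.020) from the top camera. I aimed for the average, and the cup is within about 3 mm of both. No check failed.

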